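# Rake print scrap even on the drying plate

### The job

Take the rake from its wooden stand and rake the six chunks of print scrap out along the drying plate into one even layer, two chunks in each of the three marked fields, lying flat and none on another, so that they dry evenly. Rake with the tines running lightly on the glass right into the far field: the plate is out of level, and pressing hard cracks it. Move the chunks with the rake only, then stand the rake back in its stand and leave everything else where it is.

Things in the scene. Friction and masses are not known exactly. Their poses are not given: they have to be found in the camera images.
- tray: Fixed drying tray, aluminium frame 164 mm (its x) by 300 mm (its y), rim top 62 mm above the table, with a pale teal glass plate inside. Origin on the table under the middle of the plate's middle field, z up. Inside faces of the walls: x -72 and +72, y -155 and +125 mm. Black lines across the plate bound three fields, each 80 mm long in y over the full width (see the points).
- loaded_field (a point): Point of the glass top on its pivot line: tray x 0, y -76 mm, 35 mm above the table, whatever the slope. The loaded field, where the chunks start, is tray y -120 to -40 mm. The plate is NOT level: it is tipped about this crosswise line (parallel to tray x), rising or falling along y by anything up to 0.075 rad either way. The slope is not reported and stays as it is.
- middle_field (a point): Fixed to the frame: middle of the middle field (tray y -40 to +40 mm), at tray y 0, 35 mm above the table; the glass lies up to 6 mm higher or lower here.
- far_field (a point): Fixed to the frame: middle of the far field (tray y +40 to +120 mm), at tray y +80 mm, 35 mm above the table; the glass lies up to 12 mm higher or lower here: feel for it. The glass cracks if the rake presses with more than 12 N.
- rake: Hand rake, 180 g, 145 mm tall, upright in its stand at the start. Origin at the middle of the tine tips with the spring relaxed, z up the handle. The head is 36 mm wide along x, 8 mm thick along y: four square 6 mm tines, 28 mm long, under a crossbar (top 36 mm up), then a steel sleeve 50 to 75 mm up and the black handle. Rake along its y.
- rake_grip (a point): On the rake's axis 110 mm up: middle of the black handle, which spans 75 to 145 mm up, 26 mm along the rake's x and 20 mm along its y. Grip it across the 20 mm.
- tines (a point): Middle of the rake's tine tips, on the sprung head: the head slides straight up into the handle on a spring (3000 N/m, 13 mm of travel), so 6 N on the tines sinks it 2 mm.
- stand: Fixed wooden rake stand, 90 mm (its x) by 60 mm (its y), 45 mm high, with a well open at the top: 46 mm along x by 16 mm along y, 35 mm deep. Origin under its middle. The rake stands in the well with its x and y along the stand's.
- well (a point): Middle of the well's floor, 10 mm above the table; the tine tips stand here.
- nozzle_rack: Fixed wooden block 70 by 60 mm, 40 mm high, with five slim nozzle tools standing up to 93 mm; not to be used. It stands on the other side of the tray from the rake stand; either side may hold either.
- chunk0: orange chunk of a failed print, a 24 mm square slab 10 mm thick with a low step on top (16 mm high in all), 13 to 22 g. Origin mid underside, z up. At the start the six lie in the loaded field in three files of two along tray y, files about 43 mm apart in x, with about 40 mm free between the rear chunks and the end wall.
- chunk1: black chunk of a failed print, a 24 mm square slab 10 mm thick with a low step on top (16 mm high in all), 13 to 22 g. Origin mid underside, z up. At the start the six lie in the loaded field in three files of two along tray y, files about 43 mm apart in x, with about 40 mm free between the rear chunks and the end wall.
- chunk2: blue chunk of a failed print, a 24 mm square slab 10 mm thick with a low step on top (16 mm high in all), 13 to 22 g. Origin mid underside, z up. At the start the six lie in the loaded field in three files of two along tray y, files about 43 mm apart in x, with about 40 mm free between the rear chunks and the end wall.
- chunk3: red chunk of a failed print, a 24 mm square slab 10 mm thick with a low step on top (16 mm high in all), 13 to 22 g. Origin mid underside, z up. At the start the six lie in the loaded field in three files of two along tray y, files about 43 mm apart in x, with about 40 mm free between the rear chunks and the end wall.
- chunk4: white chunk of a failed print, a 24 mm square slab 10 mm thick with a low step on top (16 mm high in all), 13 to 22 g. Origin mid underside, z up. At the start the six lie in the loaded field in three files of two along tray y, files about 43 mm apart in x, with about 40 mm free between the rear chunks and the end wall.
- chunk5: yellow chunk of a failed print, a 24 mm square slab 10 mm thick with a low step on top (16 mm high in all), 13 to 22 g. Origin mid underside, z up. At the start the six lie in the loaded field in three files of two along tray y, files about 43 mm apart in x, with about 40 mm free between the rear chunks and the end wall.
- glue: Bystander: glue bottle, white, 36 mm across, 110 mm tall. Origin at the middle of its underside.
- screw_jar: Bystander: glass jar, 60 mm across, 75 mm tall. Origin at the middle of its underside.
- scraper: Bystander: spatula, 200 mm long, lying flat.
- gear: Bystander: blue printed gear blank, 56 mm across, 20 mm high. Origin at the middle of its underside.
- mug: Bystander: white mug, 80 mm across, 90 mm tall. Origin at the middle of its underside.

How it is judged:
By the outcome, as a careful person would: the job done as asked, in the order asked, and still so for the second after the job is handed in, with the robot touching nothing.
It also fails if it takes over 70 s, if anything falls off the work surface, if the arm or the gripper's body presses on something with over 40 N, if the wrist force passes 120 N, or if a joint passes its speed limit or range.

### The arm

A 6-joint arm with a two-finger parallel gripper is mounted at the origin on the work surface. World frame = base frame: x ahead of the robot, y to its left, z up, the work surface at z = 0. Lengths are in m, angles in degrees, forces in N, time in s.
With the tool pointing down it reaches from about 0.3 to 0.75 m from the base axis. Payload 8.5 kg.
Tool frame: the origin (TCP) lies on the centre line of the jaws, within the pads' length; the fingertips stand 22 mm ahead of it and the grasp point (between the pads) lies 3 mm ahead of it (env.tip_reach is the distance from the TCP to the fingertips, in m); y points along the fingers, z is the direction in which the jaws open and shut, and the axes are right-handed (so a half turn about y gives the same grasp; the last joint's range is limited). The gripper opens to 85 mm and grips with 20 to 120 N. Pads are 22 mm wide; open, the fingers measure 114 mm over their backs; the gripper's body (76 mm by 85 mm) begins 54 mm behind the grasp point. The pads swing forward as they close: fully open they stand 13 mm farther back than shut.
Start: joints at [64.727, 21.807, 74.336, -0, 83.858, -12.336], TCP at [0.123, 0.536, 0.253] pointing down, gripper open.
Joint ranges: [-178.18, 178.18], [-50.72, 133.34], [12.68, 142.11], [-81.47, 261.47], [9.98, 163.14], [-165.26, 165.26]. Speed limits (degrees/s): [136.94, 136.94, 180, 180, 180, 180].

### API

Orientations are given as a 3x3 rotation matrix whose columns are the frame's x, y, z axes.
In Python, from rig import env, get_image gives the robot as it stands. The module is installed in compiled form; this text tells all that it offers.
- The arm moves only by the tool carry_out, never from a script. Its argument "targets" is a list that holds one entry, the list of rows, each a list of 7 numbers: the closure, from 0 (fully open) to 1 (shut), then the shift along the world's x, y, z in mm, then the turn, a rotation vector about the world's x, y, z in degrees. In form: [[[claw, dx, dy, dz, ax, ay, az], ...]]. A call has 1 to 20 rows; each row is the pose to reach, as a shift and turn from the pose commanded when the call began; what a row does not reach only later rows make up. A row lasts 1/12 s, in which the tool goes at most 41.7 mm and 7.16 degrees, less where a joint would pass 70% of its speed; a pose out of reach is approached as far as the arm can. A call with a gripper value outside its range is refused whole. The fingers move at their own pace and stop on an object; "squeeze" is the grip in N (left out, the last holds). Time passes only in rows, so rows that repeat a pose let the fingers close. It gives the time, the measured TCP pose, the force and the opening at its end, in the units of the state.
- env.observe(): the state, without advancing time (a new reading comes with each control period).
- get_image(name): name is "scene" or "top" or "wrist"; returns a dict with "img" (400x640x3 uint8, red, green, blue), "fx", "fy", "cx", "cy" (pixels), "rvec" (rotation vector, rad) and "tvec" (3), from world to camera coordinates, as OpenCV has them. Camera axes: x right, y down, z forward; pixel columns grow to the right and rows downward; lengths in m; the calibration is good to about 2 mm. A picture is of the moment at which its call begins. There is no depth.
- env.close_job(): hands the job in, once; it reports no verdict.
The state is a dict: "time_s": time; "q": joint angles; "qvel": joint speeds; "joint_efforts": joint torques, N m; "position": TCP position; "tool_rot": TCP orientation; "ft_force": force on the tool from outside, world axes, zero at the start; "wrist_torque": the same for the moment, N m; "grip_width": finger opening in m.
Only numpy, scipy, OpenCV 4.12 (cv2) and the standard library are available. Lean on these libraries where they do the work, as an engineer would, in place of code of your own. Each camera call takes 0.05 s, during which the arm holds its last target.

## Working session

There is one attempt and no reset: what is moved stays moved. The work goes in short steps, Python scripts to look and compute and a tool call to move; the robot and the scene stay as the last step left them, time stands still between calls to the robot, and variables do not carry over. Pictures are saved under pics/ and viewed, and the job is handed in when it is done.

Besides the shell and the picture viewer there is one more tool, called after ">>>" by a JSON object that holds its "name" and its "arguments", one argument or row to a line. carry_out: Moves the arm, as the interface text tells. Its arguments: {"type":"object","properties":{"targets":{"type":"array"},"squeeze":{"type":"number"}},"required":["targets"]}

```bash
mkdir -p pics
cat > h.py <<'E'
import numpy as np, cv2
from rig import env, get_image
def snap(name,fn):
    d=get_image(name); cv2.imwrite('pics/'+fn, cv2.cvtColor(d['img'],cv2.COLOR_RGB2BGR)); return d
def cam(d):
    R,_=cv2.Rodrigues(np.array(d['rvec'],float)); t=np.array(d['tvec'],float).ravel(); return R,t
def ray(d,uv,z):
    R,t=cam(d); c=-R.T@t
    v=R.T@np.array([(uv[0]-d['cx'])/d['fx'],(uv[1]-d['cy'])/d['fy'],1.])
    return c+v*(z-c[2])/v[2]
def proj(d,P):
    R,t=cam(d); p=R@np.array(P,float)+t
    return np.array([d['fx']*p[0]/p[2]+d['cx'],d['fy']*p[1]/p[2]+d['cy']])
E
python3 - <<'E'
from h import *
for n in ['scene','top','wrist']:
    d=snap(n,n+'0.png'); R,t=cam(d); print(n,-R.T@t,d['fx'],R.round(2).tolist())
print(env.observe(), env.tip_reach)
E
```

```text
scene [ 1.10048139 -0.13607197  0.80927975] 399.0031485228445 [[0.26, 0.97, -0.01], [0.8, -0.22, -0.56], [-0.54, 0.14, -0.83]]
top [ 0.54719557 -0.02263395  1.35757199] 506.0183557622472 [[-0.02, -1.0, -0.02], [-1.0, 0.02, -0.07], [0.07, 0.02, -1.0]]
wrist [0.04285015 0.55369551 0.3733983 ] 275.5445560607245 [[0.22, 0.97, 0.0], [0.92, -0.21, 0.32], [0.31, -0.07, -0.95]]
{'time_s': 0.15, 'q': array([ 6.47265368e+01,  2.18324172e+01,  7.43714589e+01,  1.67477686e-03,
        8.38571954e+01, -1.23381024e+01]), 'qvel': array([-0.00937356, -0.08862929, -0.28472223,  0.010295  , -0.04272317,
        0.02474596]), 'joint_efforts': array([ 2.47676835e-03, -4.48625028e+01, -2.31343281e+01, -2.19525223e-04,
        3.82501690e-03,  8.19674312e-06]), 'position': array([0.12305305, 0.53586404, 0.25287038]), 'tool_rot': array([[ 9.74622462e-01, -4.81354453e-04,  2.23854474e-01],
       [-2.23854845e-01, -9.51463254e-04,  9.74622031e-01],
       [-2.56149349e-04, -9.99999432e-01, -1.03507099e-03]]), 'ft_force': array([0.56609169, 0.2289234 , 0.08750438]), 'wrist_torque': array([-0.03946493, -0.00554573,  0.04297777]), 'grip_width': 0.08531648798842999} 0.022
```

View pics/scene0.png

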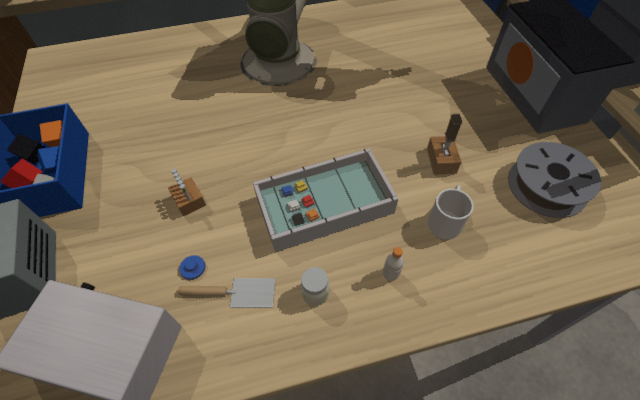

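View pics/top0.png

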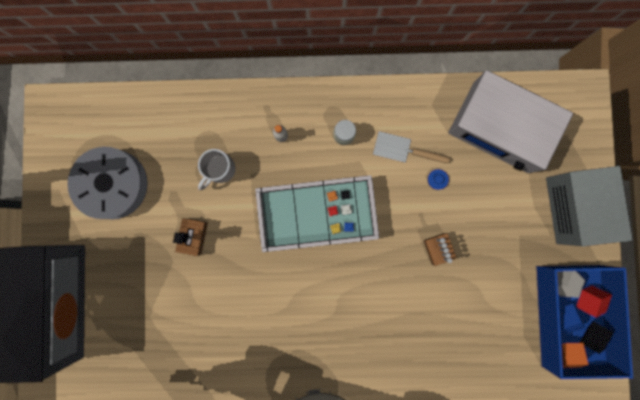

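View pics/wrist0.png

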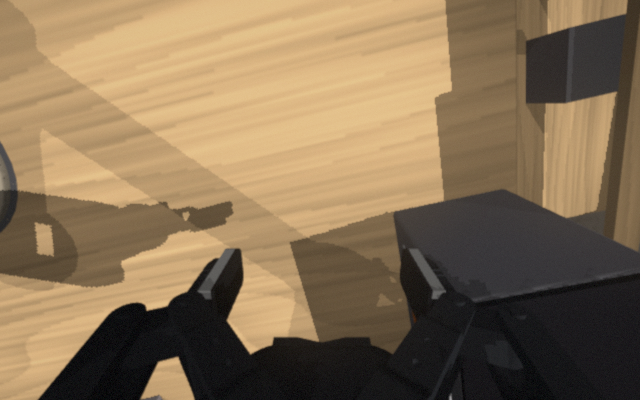

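Run:
```python
import cv2
i=cv2.imread('pics/top0.png')
cv2.imwrite('pics/top0a.png',cv2.resize(i[165:265,245:390],None,fx=5.5,fy=5.5,interpolation=cv2.INTER_CUBIC))
cv2.imwrite('pics/top0b.png',cv2.resize(i[200:275,155:255],None,fx=8,fy=8,interpolation=cv2.INTER_CUBIC))
i=cv2.imread('pics/scene0.png')
cv2.imwrite('pics/sc0a.png',cv2.resize(i[105:185,410:490],None,fx=7,fy=7,interpolation=cv2.INTER_CUBIC))
```

```text
(no output)
```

View pics/top0a.png

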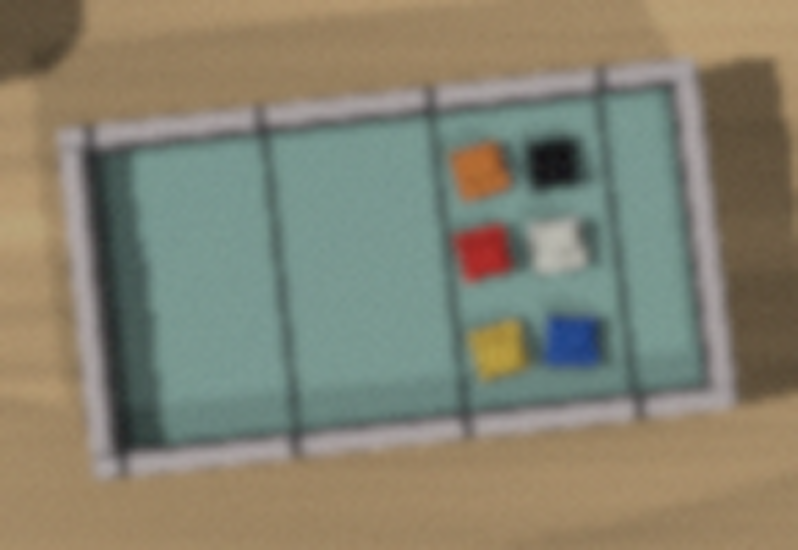

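View pics/top0b.png

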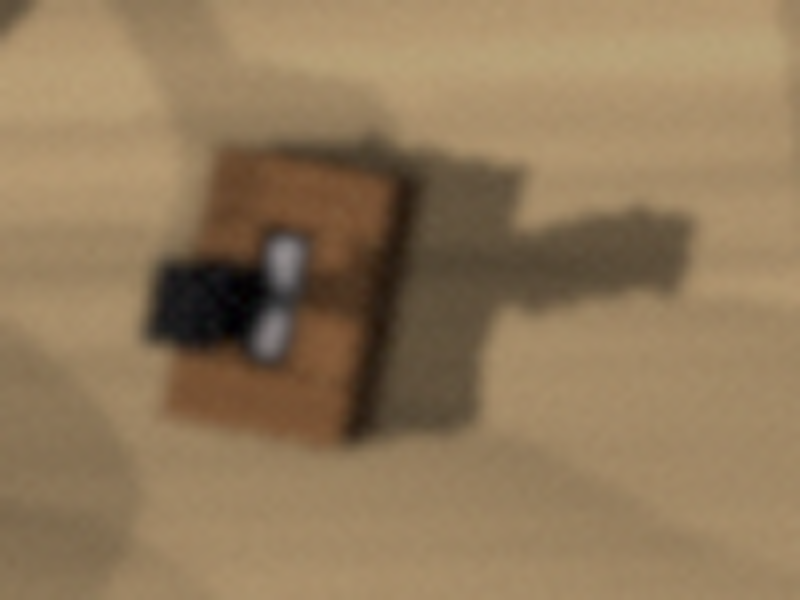

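View pics/sc0a.png

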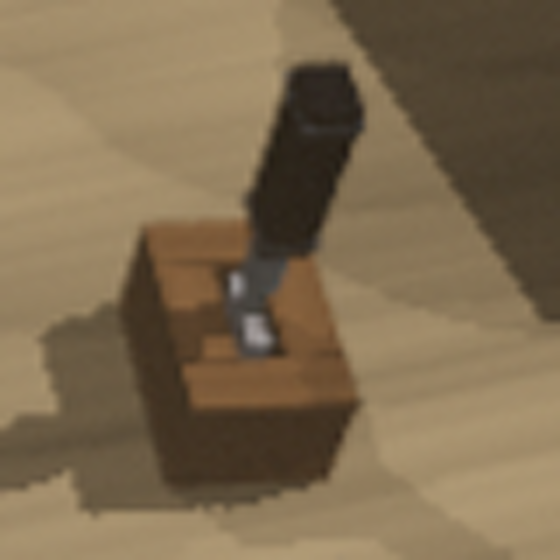

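```bash
cat > m0.py <<'E'
from h import *
d=get_image('top')
def f(pts,s,ox,oy,z): return np.array([ray(d,((u+.5)/s-.5+ox,(v+.5)/s-.5+oy),z) for u,v in pts])
def show(n,P):
    print(n,P.round(4).tolist(),'c',P.mean(0).round(4), [np.linalg.norm(P[i]-P[(i+1)%4]).round(4) for i in range(4)])
    e=[(np.degrees(np.arctan2(*(P[(i+1)%4]-P[i])[[1,0]]))).round(2) for i in range(4)]; print(e)
T=f([(58,130),(693,62),(733,403),(97,477)],5.5,245,165,.062); show('tray',T)
S=f([(218,150),(400,178),(348,440),(165,415)],8,155,200,.045); show('stand',S)
c=T.mean(0); a=T[0]+T[3]-T[1]-T[2]; th=np.arctan2(a[1],a[0]); y=np.array([np.cos(th),np.sin(th)]); x=np.array([y[1],-y[0]])
o=c[:2]+.015*y; print('tray origin',o,'y',y,'x',x,'yaw',np.degrees(th)-90)
C=f([(480,170),(553,164),(484,251),(558,247),(498,349),(573,341)],5.5,245,165,.051)
for n,p in zip(['or','bk','red','wh','yel','blu'],C): q=p[:2]-o; print(n,p.round(4),'tray',(q@x).round(4),(q@y).round(4))
E
python3 m0.py
python3 - <<'E'
from h import *
# handle top centre in two views
import cv2
def tri(d1,p1,d2,p2):
    M=[]
    for d,p in((d1,p1),(d2,p2)):
        R,t=cam(d);K=np.array([[d['fx'],0,d['cx']],[0,d['fy'],d['cy']],[0,0,1]]);M.append(K@np.c_[R,t])
    X=cv2.triangulatePoints(M[0],M[1],np.array(p1,float),np.array(p2,float)).ravel();return X[:3]/X[3]
a=get_image('top');b=get_image('scene')
print(ray(a,(155+(185)/8,200+305/8),.145), ray(b,(410+327/7,105+92/7),.145))
E
```

```text
tray [[0.6462, 0.1535, 0.062], [0.6714, -0.1439, 0.062], [0.5127, -0.1578, 0.062], [0.4845, 0.1373, 0.062]] c [ 0.5787 -0.0027  0.062 ] [np.float64(0.2985), np.float64(0.1594), np.float64(0.2964), np.float64(0.1625)]
[np.float64(-85.15), np.float64(-175.0), np.float64(95.45), np.float64(5.71)]
stand [[0.5732, 0.348, 0.045], [0.5629, 0.2886, 0.045], [0.4787, 0.3059, 0.045], [0.4879, 0.3654, 0.045]] c [0.5257 0.327  0.045 ] [np.float64(0.0603), np.float64(0.086), np.float64(0.0602), np.float64(0.0871)]
[np.float64(-99.87), np.float64(168.4), np.float64(81.19), np.float64(-11.5)]
tray origin [0.57735064 0.01221939] y [-0.08971468  0.99596751] x [0.99596751 0.08971468] yaw 5.147192887849499
or [ 0.6238 -0.0436  0.051 ] tray 0.0412 -0.0597
bk [ 0.6258 -0.0779  0.051 ] tray 0.0402 -0.0941
red [ 0.5857 -0.0446  0.051 ] tray 0.0032 -0.0573
wh [ 0.5868 -0.0793  0.051 ] tray 0.0012 -0.092
yel [ 0.5397 -0.05    0.051 ] tray -0.043 -0.0586
blu [ 0.5427 -0.0852  0.051 ] tray -0.0432 -0.0939
[0.52398006 0.32872775 0.145     ] [0.52023845 0.33569557 0.145     ]
```

>>> {"name": "carry_out", "arguments": {
  "targets": [
    [[0,200,-104,0,0,0,1],[0,400,-209,0,0,0,2.5],[0,400,-209,0,0,0,2.5],[0,400,-209,0,0,0,2.5],[0,400,-209,0,0,0,2.5],[0,400,-209,0,0,0,2.5],[0,400,-209,0,0,0,2.5],[0,400,-209,0,0,0,2.5],[0,400,-209,0,0,0,2.5],[0,400,-209,0,0,0,2.5],[0,400,-209,0,0,0,2.5],[0,400,-209,0,0,0,2.5],[0,400,-209,0,0,0,2.5],[0,400,-209,0,0,0,2.5],[0,400,-209,0,0,0,2.5],[0,400,-209,0,0,0,2.5]]
  ],
  "squeeze": 60
}}

```text
time_s: 1.63
position: [0.5221, 0.3278, 0.2537]
tool_rot: [[0.984, 0.0, 0.18], [-0.18, 0.0, 0.984], [0.0, -1.0, 0.0]]
ft_force: [0.2, -0.2, -0.4]
grip_width: 0.0856
```

Run:
```python
from h import *
d=snap('wrist','w1.png'); snap('scene','s1.png')
o=env.observe();print(o['position'],o['tool_rot'].round(3).tolist(),o['ft_force'],o['time_s'],o['q'])
R,t=cam(d); print(-R.T@t)
for z in(.145+.01,.12,.045):print(z,proj(d,[.5257,.327,z]))
```

```text
[0.52236582 0.32768257 0.25365987] [[0.984, 0.0, 0.18], [-0.18, 0.0, 0.984], [0.0, -1.0, 0.0]] [0.02342345 0.31996646 0.51791404] 1.7333 [ 2.11150872e+01  2.86292809e+01  6.29078961e+01  7.77150265e-04
  8.84429695e+01 -5.85237310e+01]
[0.44109704 0.34193184 0.37426203]
0.155 [321.314602   208.85914107]
0.12 [321.22766266 195.73395097]
0.045 [321.09859488 176.24865   ]
```

View pics/w1.png

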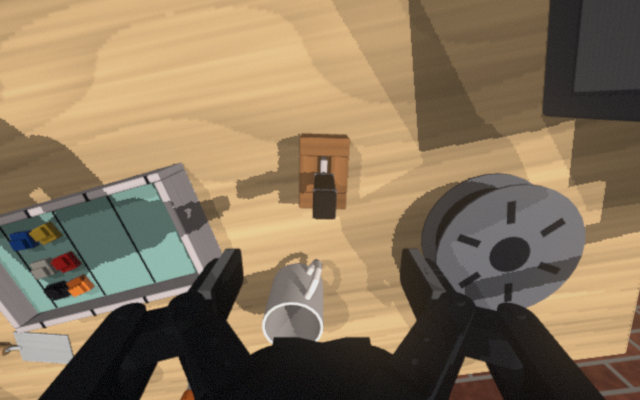

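View pics/s1.png

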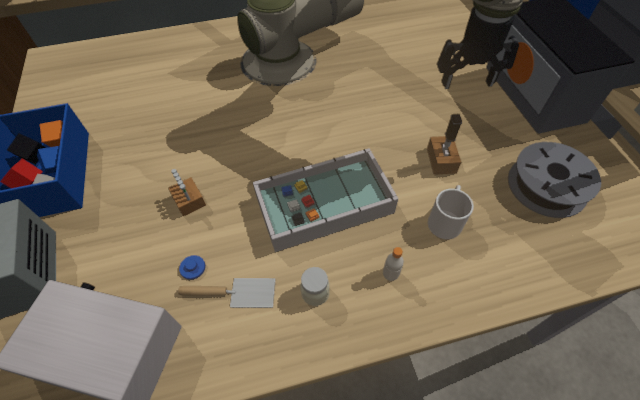

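Run:
```python
import cv2
i=cv2.imread('pics/w1.png')
cv2.imwrite('pics/w1a.png',cv2.resize(i[125:230,280:370],None,fx=5.5,fy=5.5,interpolation=cv2.INTER_CUBIC))
```

```text
(no output)
```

View pics/w1a.png

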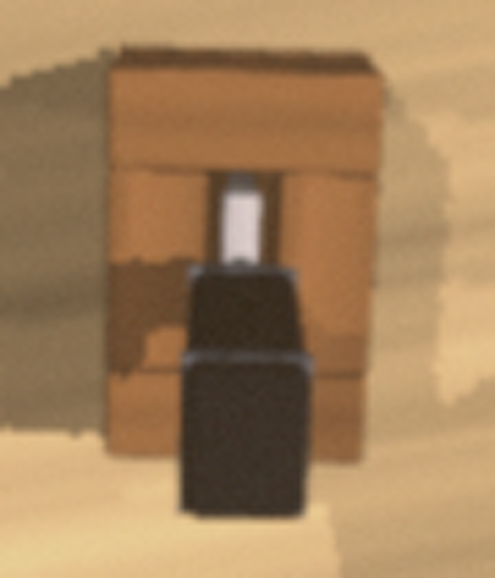

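Run:
```python
from h import *
d=get_image('wrist')
def f(pts,z): return np.array([ray(d,((u+.5)/5.5-.5+280,(v+.5)/5.5-.5+125),z) for u,v in pts])
for n,pts,z in(('stand',[(108,70),(382,72),(362,460),(106,458)],.045),('handle',[(183,357),(309,355),(307,514),(182,514)],.154)):
    P=f(pts,z);print(n,P.mean(0).round(4),[np.linalg.norm(P[i]-P[(i+1)%4]).round(4) for i in range(4)],[(np.degrees(np.arctan2(*(P[(i+1)%4]-P[i])[[1,0]]))).round(1) for i in range(4)])
```

```text
stand [0.5239 0.3297 0.045 ] [np.float64(0.0587), np.float64(0.0891), np.float64(0.0596), np.float64(0.089)] [np.float64(79.2), np.float64(-11.5), np.float64(-100.9), np.float64(167.9)]
handle [0.5223 0.33   0.154 ] [np.float64(0.0192), np.float64(0.0263), np.float64(0.0197), np.float64(0.0259)] [np.float64(80.5), np.float64(-10.1), np.float64(-100.4), np.float64(168.7)]
```

>>> {"name": "carry_out", "arguments": {
  "targets": [
    [[0,0,2.5,-35,0,0,0],[0,0,2.5,-70,0,0,0],[0,0,2.5,-105,0,0,0],[0,0,2.5,-130,0,0,0],[0,0,2.5,-130,0,0,0],[1,0,2.5,-130,0,0,0],[1,0,2.5,-130,0,0,0],[1,0,2.5,-130,0,0,0],[1,0,2.5,-130,0,0,0],[1,0,2.5,-130,0,0,0],[1,0,2.5,-130,0,0,0],[1,0,2.5,-130,0,0,0]]
  ],
  "squeeze": 60
}}

```text
time_s: 2.78
position: [0.5234, 0.3297, 0.124]
tool_rot: [[0.983, 0.001, 0.181], [-0.181, 0.001, 0.983], [0.001, -1.0, 0.001]]
ft_force: [-0.5, 0.7, 2.9]
grip_width: 0.0192
```

Run:
```python
from h import *
snap('wrist','w2.png'); snap('scene','s2.png')
o=env.observe();print(o['position'],o['tool_rot'].round(4).tolist(),o['ft_force'],o['wrist_torque'],o['grip_width'],o['time_s'])
```

```text
[0.52339065 0.32967517 0.12385588] [[0.9835, 0.0011, 0.1812], [-0.1812, 0.0006, 0.9835], [0.001, -1.0, 0.0007]] [0.73470782 0.91053508 2.20360301] [ 0.11814844 -0.16362696  0.03846608] 0.01939553783043886 2.8833
```

View pics/w2.png

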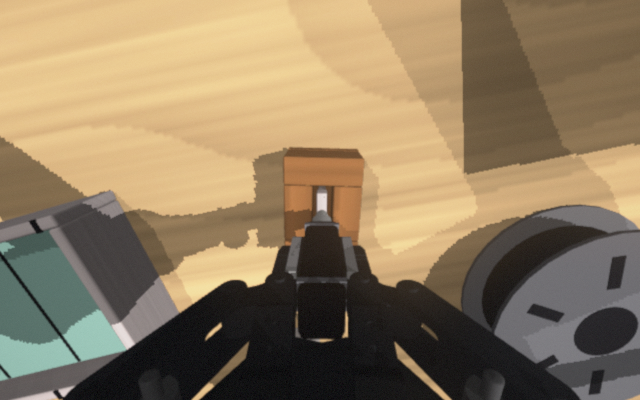

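>>> {"name": "carry_out", "arguments": {
  "targets": [
    [[1,0,0,20,0,0,0],[1,0,0,50,0,0,0],[1,0,0,80,0,0,0],[1,0,0,80,0,0,0],[1,16,-82,80,0,0,7],[1,32,-164,80,0,0,14],[1,48,-246,80,0,0,15.6],[1,48,-258,80,0,0,15.6],[1,48,-258,80,0,0,15.6],[1,48,-258,80,0,0,15.6],[1,48,-258,80,0,0,15.6],[1,48,-258,80,0,0,15.6],[1,48,-258,80,0,0,15.6],[1,48,-258,80,0,0,15.6]]
  ],
  "squeeze": 80
}}

```text
time_s: 4.05
position: [0.5707, 0.0723, 0.2028]
tool_rot: [[0.996, -0.001, -0.09], [0.09, 0.0, 0.996], [-0.001, -1.0, 0.001]]
ft_force: [-0.4, 0.3, -1.9]
grip_width: 0.019
```

Run:
```python
from h import *
snap('wrist','w3.png'); d=snap('scene','s3.png')
o=env.observe();print(o['position'],o['tool_rot'].round(4).tolist(),o['ft_force'],o['wrist_torque'],o['grip_width'],o['time_s'])
```

```text
[0.57076781 0.07279961 0.20307357] [[0.9958, -0.0006, -0.0917], [0.0917, 0.0002, 0.9958], [-0.0006, -1.0, 0.0003]] [ 0.82268156 -0.73767267 -1.73062912] [0.02277892 0.01894256 0.02133312] 0.019513638677664043 4.15
```

View pics/w3.png

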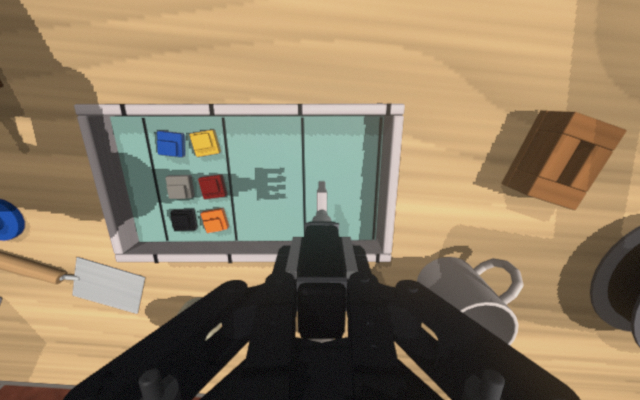

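View pics/s3.png

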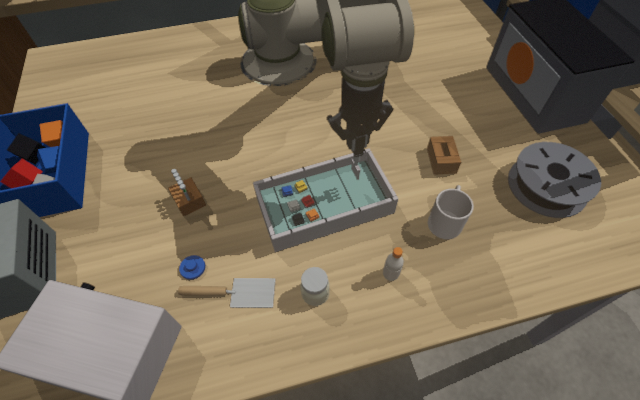

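>>> {"name": "carry_out", "arguments": {
  "targets": [
    [[1,0,0,-20,0,0,0],[1,0,0,-41,0,0,0],[1,0,0,-41,0,0,0],[1,0,0,-41,0,0,0],[1,0,0,-44,0,0,0],[1,0,0,-44,0,0,0],[1,0,0,-44,0,0,0]]
  ]
}}

```text
time_s: 4.73
position: [0.5714, 0.0717, 0.1602]
tool_rot: [[0.996, 0.001, -0.09], [0.09, -0.0, 0.996], [0.001, -1.0, -0.0]]
ft_force: [-0.8, -0.5, -1.6]
grip_width: 0.0195
```

>>> {"name": "carry_out", "arguments": {
  "targets": [
    [[1,0,0,-2.5,0,0,0],[1,0,0,-2.5,0,0,0],[1,0,0,-2.5,0,0,0]]
  ]
}}

```text
time_s: 4.98
position: [0.5711, 0.0715, 0.1569]
tool_rot: [[0.996, 0.0, -0.09], [0.09, -0.0, 0.996], [0.0, -1.0, -0.0]]
ft_force: [-0.0, 0.4, -2.0]
grip_width: 0.0192
```

>>> {"name": "carry_out", "arguments": {
  "targets": [
    [[1,0,0,-2.5,0,0,0],[1,0,0,-2.5,0,0,0],[1,0,0,-2.5,0,0,0]]
  ]
}}

```text
time_s: 5.23
position: [0.5711, 0.0715, 0.1542]
tool_rot: [[0.996, -0.0, -0.09], [0.09, 0.0, 0.996], [-0.0, -1.0, 0.0]]
ft_force: [0.1, 0.4, -2.2]
grip_width: 0.0192
```

Run:
```python
from h import *
d=snap('scene','s4.png'); print(env.observe()['position'],env.observe()['ft_force'])
i=cv2.imread('pics/s4.png')
cv2.imwrite('pics/s4a.png',cv2.resize(i[130:260,240:410],None,fx=4.5,fy=4.5,interpolation=cv2.INTER_CUBIC))
```

```text
[0.5711279  0.07150517 0.15428622] [ 0.62148759 -0.51356723 -1.85646775]
```

View pics/s4a.png

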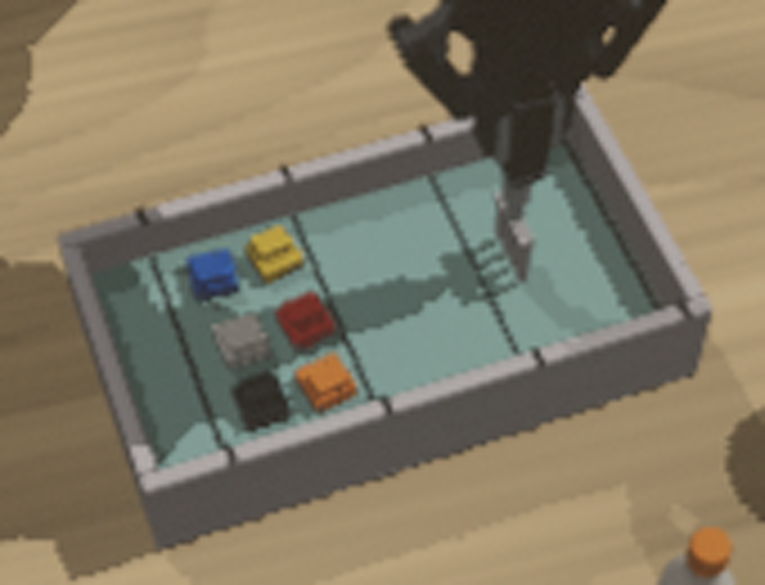

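>>> {"name": "carry_out", "arguments": {
  "targets": [
    [[1,0,0,-2.5,0,0,0],[1,0,0,-2.5,0,0,0],[1,0,0,-2.5,0,0,0]]
  ]
}}

```text
time_s: 5.53
position: [0.5711, 0.0715, 0.1517]
tool_rot: [[0.996, -0.0, -0.09], [0.09, -0.0, 0.996], [-0.0, -1.0, 0.0]]
ft_force: [-0.8, 0.7, -2.1]
grip_width: 0.0193
```

>>> {"name": "carry_out", "arguments": {
  "targets": [
    [[1,0,0,-2.5,0,0,0],[1,0,0,-2.5,0,0,0],[1,0,0,-2.5,0,0,0]]
  ]
}}

```text
time_s: 5.78
position: [0.5711, 0.0715, 0.1492]
tool_rot: [[0.996, -0.0, -0.09], [0.09, 0.0, 0.996], [-0.0, -1.0, 0.0]]
ft_force: [-0.5, 0.9, -1.8]
grip_width: 0.0189
```

>>> {"name": "carry_out", "arguments": {
  "targets": [
    [[1,0,0,-2,0,0,0],[1,0,0,-2,0,0,0],[1,0,0,-2,0,0,0]]
  ]
}}

```text
time_s: 6.03
position: [0.5713, 0.0715, 0.1476]
tool_rot: [[0.996, 0.001, -0.09], [0.09, -0.0, 0.996], [0.001, -1.0, -0.0]]
ft_force: [0.2, -1.0, 1.6]
grip_width: 0.0189
```

>>> {"name": "carry_out", "arguments": {
  "targets": [
    [[1,0,0,-2,0,0,0],[1,0,0,-2,0,0,0],[1,0,0,-2,0,0,0]]
  ]
}}

```text
time_s: 6.28
position: [0.5714, 0.0715, 0.146]
tool_rot: [[0.996, 0.001, -0.09], [0.09, -0.0, 0.996], [0.001, -1.0, -0.0]]
ft_force: [-0.5, -0.5, 6.4]
grip_width: 0.0191
```

>>> {"name": "carry_out", "arguments": {
  "targets": [
    [[1,0,0,20,0,0,0],[1,0,0,40,0,0,0],[1,0,0,40,0,0,0],[1,20,-60,40,0,0,0],[1,40,-120,40,0,0,0],[1,58,-184,40,0,0,0],[1,58,-184,40,0,0,0],[1,58,-184,40,0,0,0],[1,58,-184,40,0,0,0],[1,58,-184,40,0,0,0],[1,58,-184,40,0,0,0]]
  ]
}}

```text
time_s: 7.2
position: [0.6287, -0.1119, 0.1843]
tool_rot: [[0.996, -0.002, -0.09], [0.09, 0.001, 0.996], [-0.002, -1.0, 0.001]]
ft_force: [-0.3, 0.6, -2.8]
grip_width: 0.0192
```

Run:
```python
from h import *
import pickle
d=snap('wrist','w5.png'); e=snap('top','t5.png');s=snap('scene','s5.png'); pickle.dump((d,e,s),open('d5.pkl','wb'))
o=env.observe();print(o['position'],o['ft_force'],o['time_s'])
i=cv2.imread('pics/s5.png')
cv2.imwrite('pics/s5a.png',cv2.resize(i[130:260,240:410],None,fx=4.5,fy=4.5,interpolation=cv2.INTER_CUBIC))
```

```text
[ 0.62891435 -0.11123374  0.18517344] [ 0.2091549   0.22458305 -1.30032125] 7.35
```

View pics/w5.png

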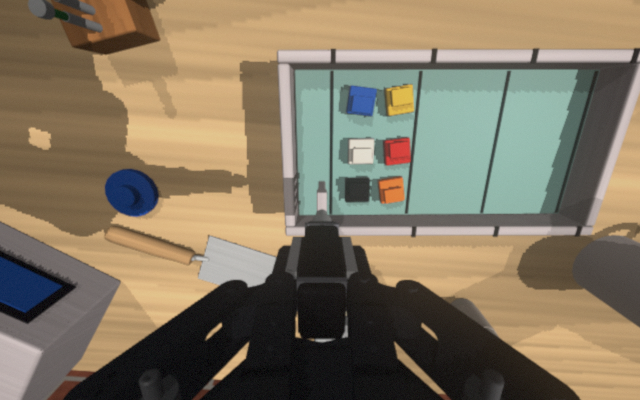

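View pics/s5a.png

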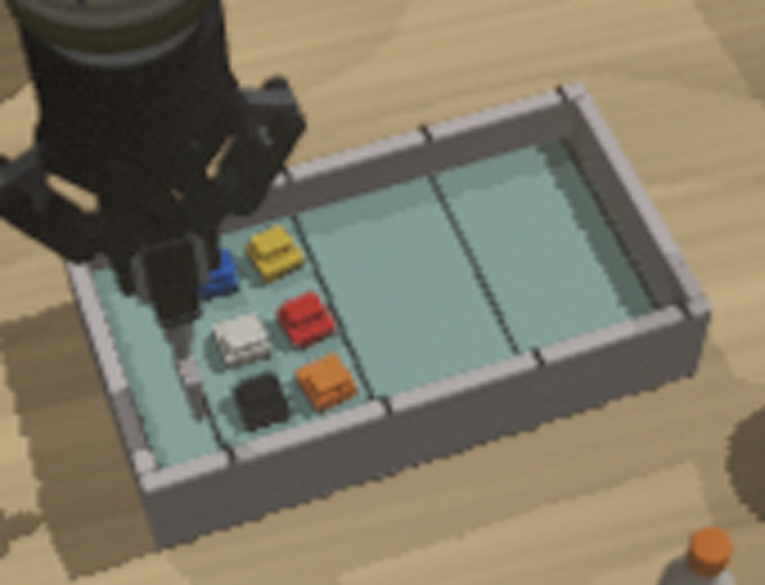

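Run:
```python
from h import *
import pickle
d,e,s=pickle.load(open('d5.pkl','rb'))
B=np.array([ray(d,p,.062)[:2] for p in [(327,231),(415,231),(497,231),(578,231)]])
T=np.array([ray(d,p,.062)[:2] for p in [(334,56),(434,55),(535,55)]])
print(B.round(4),T.round(4))
print('mid marks',((B[:3]+T)/2).round(4))
v=T[2]-T[0];w=B[3]-B[0];print(np.degrees(np.arctan2(v[1],v[0])),np.degrees(np.arctan2(w[1],w[0])),np.linalg.norm(v),np.linalg.norm(w))
o=np.array([.57735,.01222]);y=np.array([-.0897,.996]);x=np.array([.996,.0897])
for n,p in zip(['bk','or','wh','red','blu','yel'],[(357,190),(392,190),(361,152),(398,152),(361,101),(400,100)]):
    q=ray(d,p,.050)[:2]-o;print(n,(q@x).round(4),(q@y).round(4))
for q in list(B)+list(T): print(((q-o)@x).round(4),((q-o)@y).round(4))
q=env.observe()['position'][:2]-o;print('tcp',q@x,q@y)
```

```text
[[ 0.6638 -0.1032]
 [ 0.6563 -0.0179]
 [ 0.6492  0.0617]
 [ 0.6422  0.1405]] [[ 0.5106 -0.1124]
 [ 0.5027 -0.0332]
 [ 0.4955  0.0469]]
mid marks [[ 0.5872 -0.1078]
 [ 0.5795 -0.0256]
 [ 0.5723  0.0543]]
95.4153801684531 95.06117387380102 0.1600396763852904 0.24463634524635047
bk 0.0378 -0.0936
or 0.0378 -0.0596
wh 0.0009 -0.0914
red 0.0009 -0.057
blu -0.0439 -0.0934
yel -0.0447 -0.0593
0.0758 -0.1227
0.0759 -0.0371
0.076 0.0429
0.0761 0.122
-0.0777 -0.1181
-0.0784 -0.0386
-0.0785 0.0419
tcp 0.04028428889385305 -0.12758524193816076
```

>>> {"name": "carry_out", "arguments": {
  "targets": [
    [[1,0,0,-16,0,0,0],[1,0,0,-32,0,0,0],[1,0,0,-32,0,0,0],[1,0,0,-32,0,0,0],[1,0,0,-33,0,0,0],[1,0,0,-33,0,0,0]]
  ]
}}

```text
time_s: 7.85
position: [0.6294, -0.1123, 0.1532]
tool_rot: [[0.996, 0.001, -0.09], [0.09, -0.0, 0.996], [0.001, -1.0, -0.001]]
ft_force: [-0.2, -0.5, -1.0]
grip_width: 0.0189
```

>>> {"name": "carry_out", "arguments": {
  "targets": [
    [[1,0,0,-1.5,0,0,0],[1,0,0,-1.5,0,0,0],[1,0,0,-1.5,0,0,0]]
  ]
}}

```text
time_s: 8.1
position: [0.6291, -0.1125, 0.151]
tool_rot: [[0.996, 0.0, -0.09], [0.09, -0.0, 0.996], [0.0, -1.0, -0.0]]
ft_force: [-0.5, 0.2, -1.9]
grip_width: 0.019
```

>>> {"name": "carry_out", "arguments": {
  "targets": [
    [[1,0,0,-1.5,0,0,0],[1,0,0,-1.5,0,0,0],[1,0,0,-1.5,0,0,0]]
  ]
}}

```text
time_s: 8.35
position: [0.6293, -0.1125, 0.1498]
tool_rot: [[0.996, 0.001, -0.09], [0.09, -0.0, 0.996], [0.001, -1.0, -0.0]]
ft_force: [-0.7, -0.3, 1.8]
grip_width: 0.0191
```

>>> {"name": "carry_out", "arguments": {
  "targets": [
    [[1,-0.4,5,-0.3,0,0,0],[1,-0.9,10,-0.4,0,0,0],[1,-1.3,15,-0.5,0,0,0],[1,-1.8,20,-0.5,0,0,0],[1,-2.2,25,-0.6,0,0,0],[1,-2.7,30,-0.7,0,0,0],[1,-3.1,35,-0.7,0,0,0],[1,-3.6,40,-0.8,0,0,0],[1,-4,45,-0.8,0,0,0],[1,-4.5,50,-0.9,0,0,0],[1,-4.9,55,-1,0,0,0],[1,-5.4,60,-1,0,0,0],[1,-5.4,60,-1,0,0,0]]
  ]
}}

```text
time_s: 9.43
position: [0.6236, -0.0513, 0.1483]
tool_rot: [[0.996, -0.0, -0.091], [0.091, 0.001, 0.996], [-0.0, -1.0, 0.001]]
ft_force: [0.3, -1.0, 3.4]
grip_width: 0.0189
```

```bash
cat > look.py <<'E'
from h import *
import pickle,sys
k=sys.argv[1]
d=snap('wrist','w%s.png'%k);s=snap('scene','s%s.png'%k); pickle.dump((d,s),open('d%s.pkl'%k,'wb'))
o=env.observe();print(o['position'],o['ft_force'],o['time_s'])
q=o['position'][:2]-np.array([.5773,.0128]);print('tray',q@np.array([.996,.0897]),q@np.array([-.0897,.996]))
i=cv2.imread('pics/s%s.png'%k)
a=cv2.resize(i[130:260,240:410],None,fx=4.5,fy=4.5,interpolation=cv2.INTER_CUBIC)
cv2.imwrite('pics/s%sa.png'%k,a)
E
python3 look.py 6
```

```text
[ 0.62358636 -0.05163043  0.14824604] [0.56732551 0.30407089 4.12105567] 9.5333
tray 0.04032180769586241 -0.06832459987119387
```

View pics/w6.png

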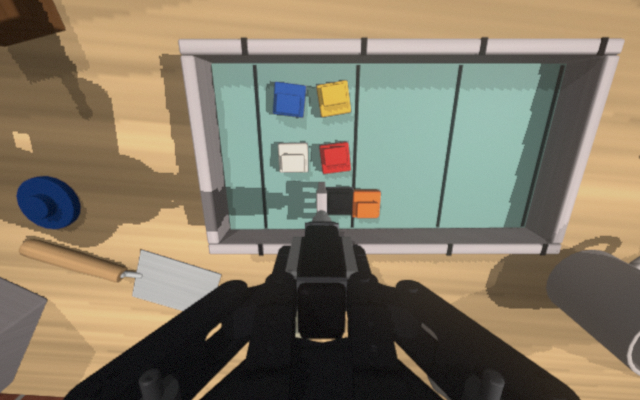

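View pics/s6a.png

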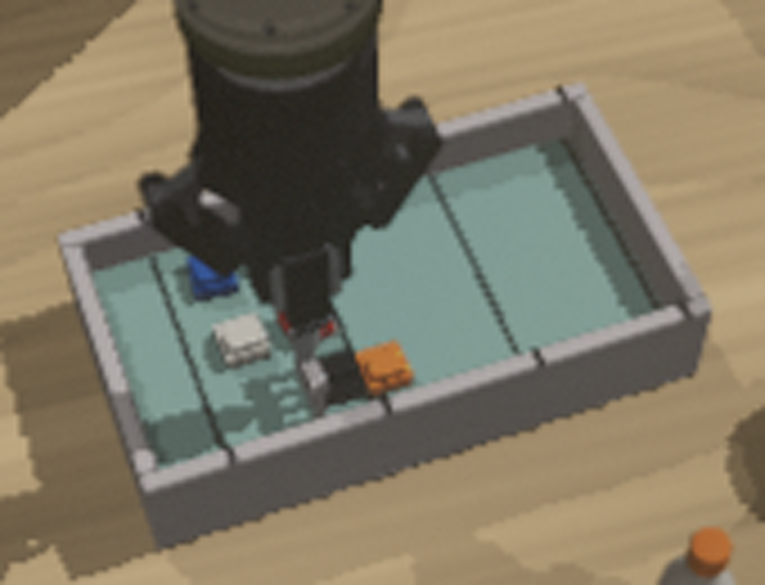

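>>> {"name": "carry_out", "arguments": {
  "targets": [
    [[1,-0.4,5,0.2,0,0,0],[1,-0.9,10,0.1,0,0,0],[1,-1.3,15,0,0,0,0],[1,-1.8,20,0,0,0,0],[1,-2.2,25,-0.1,0,0,0],[1,-2.7,30,-0.2,0,0,0],[1,-3.1,35,-0.2,0,0,0],[1,-3.6,40,-0.3,0,0,0],[1,-4,45,-0.3,0,0,0],[1,-4.5,50,-0.4,0,0,0],[1,-4.9,55,-0.5,0,0,0],[1,-5.4,60,-0.5,0,0,0],[1,-5.4,60,-0.5,0,0,0]]
  ]
}}

```text
time_s: 10.62
position: [0.6181, 0.0087, 0.1478]
tool_rot: [[0.996, -0.0, -0.091], [0.091, 0.001, 0.996], [-0.0, -1.0, 0.001]]
ft_force: [-0.4, -0.0, 2.8]
grip_width: 0.0187
```

```bash
python3 look.py 7
```

```text
[0.61814772 0.00838141 0.14771782] [-1.0350506   1.83235176  3.96512657] 10.7167
tray 0.04028797715290216 -0.008064955857969647
```

View pics/w7.png

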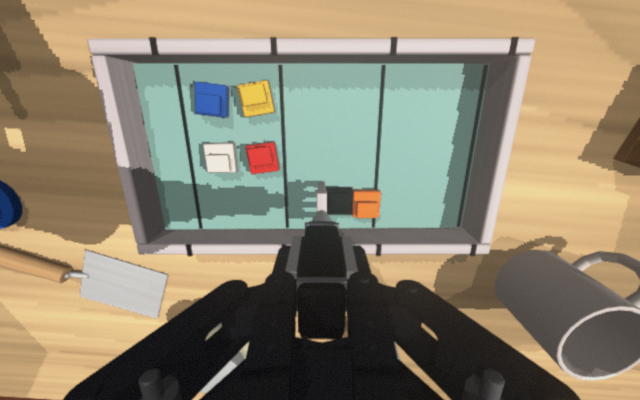

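>>> {"name": "carry_out", "arguments": {
  "targets": [
    [[1,-0.4,5,0.1,0,0,0],[1,-0.9,10,0,0,0,0],[1,-1.3,15,0,0,0,0],[1,-1.8,20,-0.1,0,0,0],[1,-2.2,25,-0.2,0,0,0],[1,-2.7,30,-0.2,0,0,0],[1,-3.1,35,-0.3,0,0,0],[1,-3.6,40,-0.4,0,0,0],[1,-4,45,-0.4,0,0,0],[1,-4.5,50,-0.5,0,0,0],[1,-4.9,55,-0.5,0,0,0],[1,-5.4,60,-0.6,0,0,0],[1,-5.7,64,-0.6,0,0,0],[1,-5.7,64,-0.6,0,0,0]]
  ]
}}

```text
time_s: 11.88
position: [0.6125, 0.0725, 0.1472]
tool_rot: [[0.996, -0.0, -0.091], [0.091, 0.001, 0.996], [-0.0, -1.0, 0.001]]
ft_force: [0.3, 0.5, 2.5]
grip_width: 0.0192
```

```bash
python3 look.py 8
```

```text
[0.61245196 0.07224983 0.14712571] [0.5529656  1.61071771 3.28525667] 11.9833
tray 0.04034400153100271 0.05605889509570566
```

View pics/w8.png

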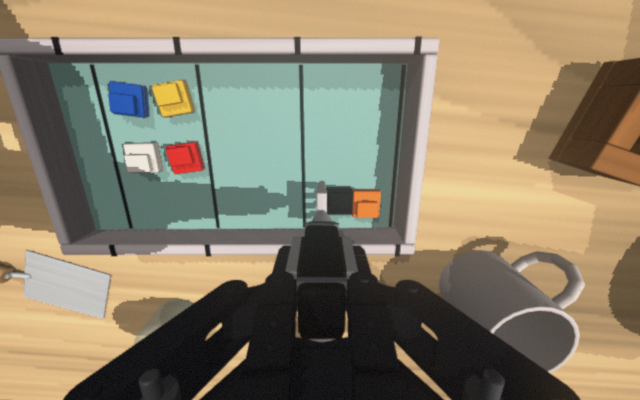

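>>> {"name": "carry_out", "arguments": {
  "targets": [
    [[1,0.4,-4,0,0,0,0],[1,0.4,-4,20,0,0,0],[1,0.4,-4,40,0,0,0],[1,0.4,-4,40,0,0,0],[1,-34,-95,40,0,0,0],[1,-67.7,-191,40,0,0,0],[1,-67.7,-191,40,0,0,0],[1,-67.7,-191,40,0,0,0],[1,-67.7,-191,40,0,0,0],[1,-67.7,-191,40,0,0,0],[1,-67.7,-191,40,0,0,0],[1,-67.7,-191,20,0,0,0],[1,-67.7,-191,6,0,0,0],[1,-67.7,-191,6,0,0,0],[1,-67.7,-191,4,0,0,0],[1,-67.7,-191,3,0,0,0],[1,-67.7,-191,3,0,0,0]]
  ]
}}

```text
time_s: 13.4
position: [0.5451, -0.1189, 0.1506]
tool_rot: [[0.996, 0.0, -0.091], [0.091, 0.0, 0.996], [0.0, -1.0, 0.0]]
ft_force: [-0.2, 1.0, -0.9]
grip_width: 0.0189
```

```bash
python3 look.py 9
```

```text
[ 0.54510966 -0.1192529   0.15078337] [ 0.12364166 -0.3912615  -1.24444388] 13.5
tray -0.04390672249577453 -0.12863721117207258
```

View pics/w9.png

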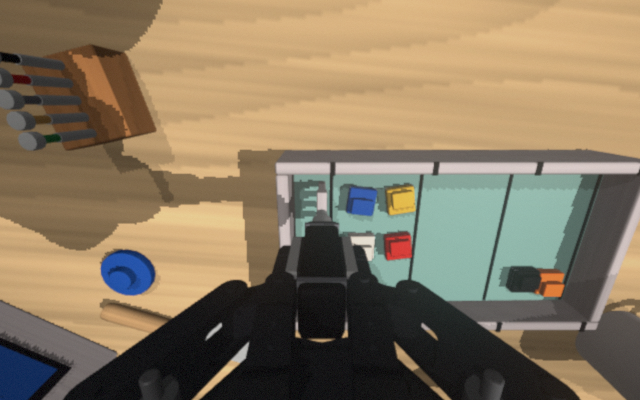

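>>> {"name": "carry_out", "arguments": {
  "targets": [
    [[1,0,0,-1.2,0,0,0],[1,-0.4,5,-1.3,0,0,0],[1,-0.9,10,-1.3,0,0,0],[1,-1.3,15,-1.4,0,0,0],[1,-1.8,20,-1.4,0,0,0],[1,-2.2,25,-1.5,0,0,0],[1,-2.7,30,-1.6,0,0,0],[1,-3.1,35,-1.6,0,0,0],[1,-3.6,40,-1.7,0,0,0],[1,-4,45,-1.7,0,0,0],[1,-4.5,50,-1.8,0,0,0],[1,-4.5,50,-1.8,0,0,0]]
  ]
}}

```text
time_s: 14.5
position: [0.5403, -0.0684, 0.1485]
tool_rot: [[0.996, -0.0, -0.091], [0.091, 0.001, 0.996], [0.0, -1.0, 0.001]]
ft_force: [1.1, 0.5, 3.5]
grip_width: 0.019
```

```bash
python3 look.py 10
```

```text
[ 0.5403153  -0.06872291  0.14837876] [-0.29327058  1.20609639  3.72292574] 14.6
tray -0.04414936215292733 -0.07787928996152789
```

View pics/w10.png

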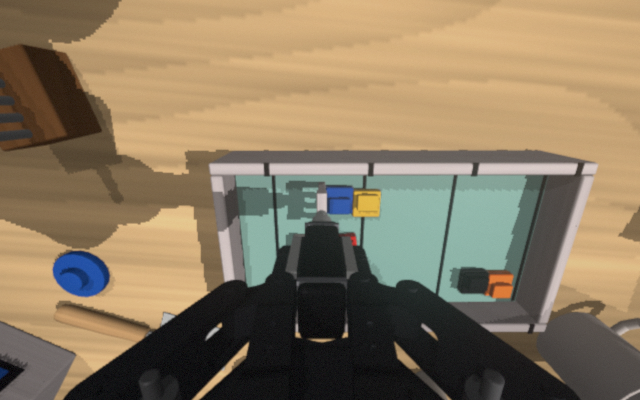

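>>> {"name": "carry_out", "arguments": {
  "targets": [
    [[1,-0.4,5,0,0,0,0],[1,-0.9,10,-0.1,0,0,0],[1,-1.3,15,-0.1,0,0,0],[1,-1.8,20,-0.2,0,0,0],[1,-2.2,25,-0.2,0,0,0],[1,-2.7,30,-0.3,0,0,0],[1,-3.1,35,-0.4,0,0,0],[1,-3.6,40,-0.4,0,0,0],[1,-4,45,-0.5,0,0,0],[1,-4.5,50,-0.5,0,0,0],[1,-4.5,50,-0.5,0,0,0],[1,-4.1,46,-0.5,0,0,0],[1,-4.1,46,-0.5,0,0,0],[1,-4.1,46,20,0,0,0],[1,-4.1,46,50,0,0,0],[1,-4.1,46,75,0,0,0],[1,-4.1,46,75,0,0,0]]
  ]
}}

```text
time_s: 16.02
position: [0.5375, -0.024, 0.2273]
tool_rot: [[0.996, 0.006, -0.09], [0.09, -0.002, 0.996], [0.006, -1.0, -0.002]]
ft_force: [0.5, 0.1, -1.3]
grip_width: 0.0195
```

```bash
python3 look.py 11; python3 -c "
from h import *
snap('top','t11.png');i=cv2.imread('pics/t11.png')
cv2.imwrite('pics/t11a.png',cv2.resize(i[165:265,245:390],None,fx=5.5,fy=5.5,interpolation=cv2.INTER_CUBIC))"
```

```text
[ 0.53602179 -0.02362312  0.22298839] [-1.08403855 -0.49679216 -1.95166387] 16.1167
tray -0.044380248711901826 -0.03257476972845838
```

View pics/w11.png

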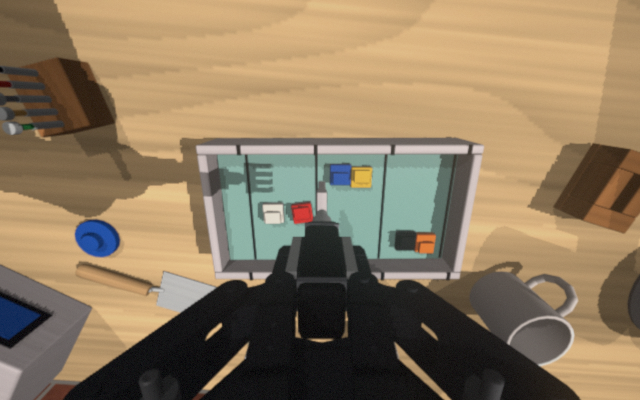

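View pics/s11a.png

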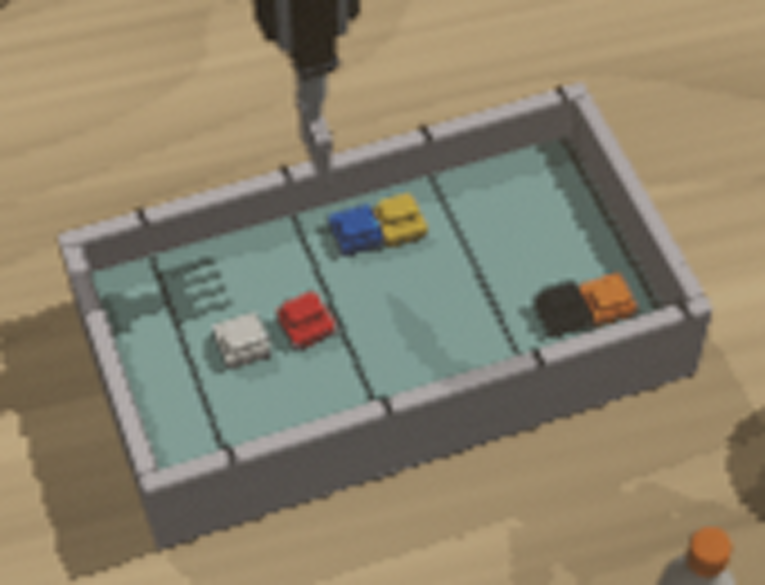

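>>> {"name": "carry_out", "arguments": {
  "targets": [
    [[1,-3,80,0,0,0,0],[1,-6,160,0,0,0,-4],[1,-9,240,0,0,0,-8],[1,-13.2,353,0,0,0,-15.6],[1,-13.2,353,0,0,0,-15.6],[1,-13.2,353,0,0,0,-15.6],[1,-13.2,353,0,0,0,-15.6],[1,-13.2,353,0,0,0,-15.6],[1,-13.2,353,0,0,0,-15.6],[1,-13.2,353,0,0,0,-15.6],[1,-13.2,353,0,0,0,-15.6],[1,-13.2,353,0,0,0,-15.6],[1,-13.2,353,-30,0,0,-15.6],[1,-13.2,353,-55,0,0,-15.6],[1,-13.2,353,-60,0,0,-15.6],[1,-13.2,353,-60,0,0,-15.6],[1,-13.2,353,-60,0,0,-15.6],[1,-13.2,353,-60,0,0,-15.6]]
  ]
}}

```text
time_s: 17.67
position: [0.5239, 0.3293, 0.1651]
tool_rot: [[0.983, 0.003, 0.182], [-0.182, 0.001, 0.983], [0.002, -1.0, 0.001]]
ft_force: [-0.1, -0.3, -0.9]
grip_width: 0.0194
```

```bash
python3 look.py 12
python3 - <<'E'
import cv2
i=cv2.imread('pics/s12.png')
a=cv2.resize(i[105:185,410:490],None,fx=6,fy=6,interpolation=cv2.INTER_CUBIC)
i=cv2.imread('pics/w12.png')
b=cv2.resize(i[140:260,270:370],None,fx=4,fy=4,interpolation=cv2.INTER_CUBIC)
import numpy as np
c=np.zeros((480,880,3),np.uint8);c[:480,:480]=a;c[:480,480:]=b
cv2.imwrite('pics/c12.png',cv2.resize(c,None,fx=.9,fy=.9))
E
```

```text
[0.52367964 0.32950078 0.16491408] [-0.19113292 -0.30764829 -1.76138879] 17.7667
tray -0.024997814371970413 0.32024372461000855
```

View pics/c12.png

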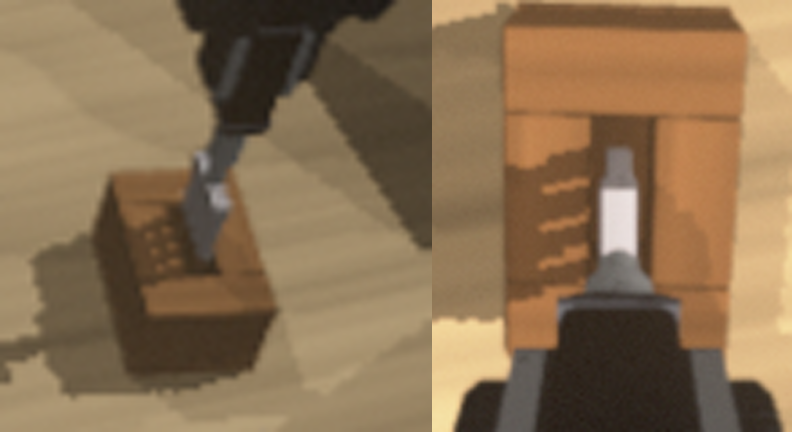

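>>> {"name": "carry_out", "arguments": {
  "targets": [
    [[1,0,0,-8,0,0,0],[1,0,0,-16,0,0,0],[1,0,0,-24,0,0,0],[1,0,0,-32,0,0,0],[1,0,0,-37,0,0,0],[1,0,0,-37,0,0,0],[1,0,0,-39,0,0,0],[1,0,0,-39,0,0,0],[1,0,0,-39,0,0,0],[1,0,0,-39,0,0,0]]
  ]
}}

```text
time_s: 18.6
position: [0.5231, 0.3295, 0.1248]
tool_rot: [[0.983, 0.0, 0.181], [-0.181, 0.0, 0.983], [0.0, -1.0, 0.0]]
ft_force: [-0.8, -1.5, 1.1]
grip_width: 0.0189
```

>>> {"name": "carry_out", "arguments": {
  "targets": [
    [[0.3,0,0,0,0,0,0],[0,0,0,0,0,0,0],[0,0,0,0,0,0,0],[0,0,0,0,0,0,0],[0,0,0,0,0,0,0],[0,0,0,0,0,0,0],[0,0,0,0,0,0,0],[0,0,0,0,0,0,0],[0,0,0,30,0,0,0],[0,0,0,60,0,0,0],[0,0,0,100,0,0,0],[0,0,0,130,0,0,0],[0,-80,40,130,0,0,0],[0,-160,80,130,0,0,0],[0,-160,80,130,0,0,0],[0,-160,80,130,0,0,0],[0,-160,80,130,0,0,0],[0,-160,80,130,0,0,0],[0,-160,80,130,0,0,0]]
  ]
}}

```text
time_s: 20.18
position: [0.3632, 0.4097, 0.2547]
tool_rot: [[0.984, 0.001, 0.18], [-0.18, 0.0, 0.984], [0.001, -1.0, 0.0]]
ft_force: [1.4, 0.8, 0.5]
grip_width: 0.0854
```

```bash
python3 look.py 13
python3 - <<'E'
from h import *
d=snap('top','t13.png')
i=cv2.imread('pics/t13.png')
cv2.imwrite('pics/t13a.png',cv2.resize(i[165:265,160:390],None,fx=3.4,fy=3.4,interpolation=cv2.INTER_CUBIC))
E
```

```text
[0.36438003 0.40906413 0.25429485] [0.31177079 0.18951282 0.48244897] 20.2833
tray -0.1765233987811403 0.41377799901011614
```

View pics/t13a.png

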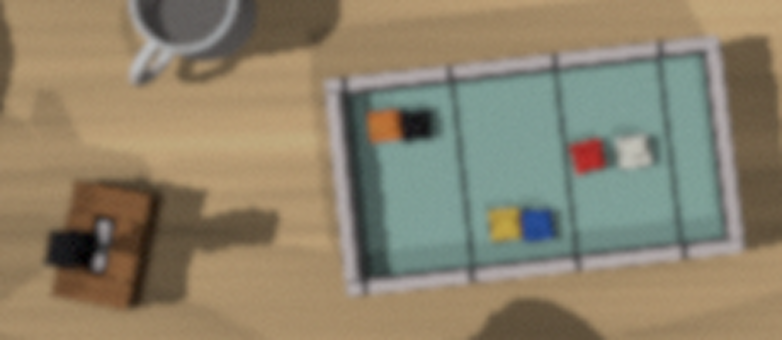

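View pics/s13.png

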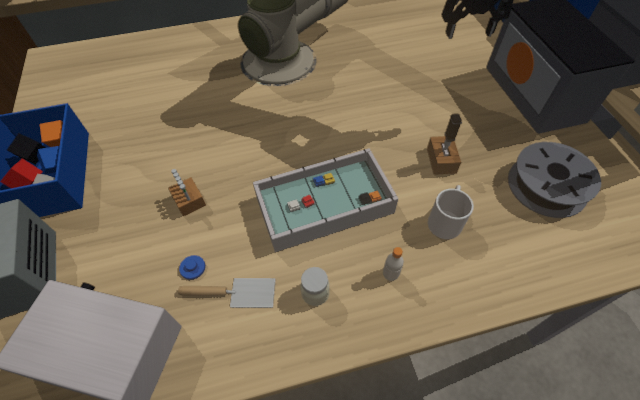

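```bash
python3 -c "
from rig import env
print(env.close_job())"
```

```text
the job is handed in; nothing more can be done
None
```

The six chunks are raked out two to a field, and the rake is back upright in its stand. I handed the job in at about 20 s of the 70 s limit.

- **Slope:** Feeling for the glass behind the chunks and again in the far field gave a gentle fall of about 0.012 rad towards the far end.
- **Raking:** Two strokes along the glass did the job. The first took orange and black into the far field, the second blue and yellow into the middle field. Red and white stayed in the loaded field, where they started.
- **Force on the glass:** It read about 4 to 6 N while raking. The highest reading was about 8 N, while feeling for the glass, against the 12 N limit.

The last overhead and scene pictures show two chunks in each field, lying flat and none on another, and nothing else appears to have moved. Each raked pair lies touching end to end. The far line was partly hidden behind the tray wall in the last overhead picture. I worked out orange's clearance to it (about 12 mm) from where the rake stopped; the closest wrist picture suggested less, but with orange still inside the line. No check failed.

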